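# Hang the carry caddy on the gated side hook

### The arm

A 6-joint arm with a two-finger parallel gripper is mounted at the origin on the work surface; the furniture and walls round the work are solid. World frame = base frame: x ahead of the robot, y to its left, z up, the work surface at z = 0. Lengths are in m, angles in rad, forces in N, time in s.
With the tool pointing down it reaches from about 0.375 to 0.825 m from the base axis. Payload 5.5 kg.
Tool frame: the origin (TCP) lies on the mounting face of the last link; the fingertips stand 173 mm ahead of it and the grasp point (between the pads) lies 155 mm ahead of it; z points along the fingers, y is the direction in which the jaws open and shut (so a half turn about z gives the same grasp; the last joint's range is limited). The gripper opens to 85 mm and grips with 20 to 120 N. Pads are 22 mm wide; open, the fingers measure 114 mm over their backs; the gripper's body (76 mm by 85 mm) begins 54 mm behind the grasp point. The pads swing forward as they close: fully open they stand 13 mm farther back than shut.
Start: joints at [-1.196, 0.314, -0.047, 1.21, 0, 1.571], TCP at [0.22, -0.558, 0.405] pointing down, gripper open.
Joint ranges: [-2.67, 2.67], [-0.69, 1.73], [-1.03, 1.25], [-2.08, 2.16], [-1.42, 1.45], [-3.14, 3.14]. Speed limits (rad/s): [2.39, 2.39, 3.01, 3.14, 3.14, 3.14].

### API

Orientations are given as a unit quaternion [w, x, y, z].
In Python, from cell import arm gives the robot as it stands.
- The arm moves only by the tool step_arm, never from a script. Its arguments are lists of equal length, an entry for each row: "jaw": the closure, from -1 (fully open) to 1 (shut); "slide": the shift along the world's x, y, z in units of 30 mm (1.0 is 30 mm), a list of three; "dr": the turn, a rotation vector about the world's x, y, z in units of 5 degrees (1.0 is 5 degrees), a list of three. In form: {"jaw": [jaw, ...], "slide": [[x, y, z], ...], "dr": [[rx, ry, rz], ...]}. A call has 1 to 20 rows; each row shifts and turns the commanded pose from where the row before left it; what a row does not reach is not made up. A row lasts 1/10 s, in which the tool goes at most 50 mm and 8.59 degrees, less where a joint would pass 70% of its speed; a pose out of reach is approached as far as the arm can. A call is refused whole if a number of a shift passes 1 or a number of a turn 1, either way. A call with a gripper value outside its range is refused whole. The fingers move at their own pace and stop on an object; "squeeze" is the grip in N (left out, the last holds). Time passes only in rows, so rows that do not move let the fingers close. It gives the time, the measured TCP pose, the force and the opening at its end, in the units of the state.
- arm.sense(): the state, without advancing time (a new reading comes with each control period).
- arm.read_camera(name): name is "side" or "top" or "wrist"; returns the picture (420x560x3 uint8, red, green, blue); there is no depth.
- arm.camera_params(name): a dict with "K" (3x3 intrinsics, pixels), "world_from_camera" (4x4, takes a point from camera to world coordinates). Camera axes: x right, y up, looking along -z (the intrinsics and any distortion apply to the point x, -y, -z); pixel columns grow to the right and rows downward; lengths in m; the calibration is good to about 2 mm. The wrist camera is an equidistant fisheye: a pixel r from the principal point sees the ray r / f radians off the axis. A picture is of the moment at which its call begins: read the wrist's pose just before it. camera_params takes no time and is no camera call; for the wrist camera it gives the pose at the moment of the call.
- arm.job_done(): hands the job in, once; it reports no verdict.
The state is a dict: "clock": time; "qpos": joint angles; "qd": joint speeds; "joint_torque": joint torques, N m; "tool_pos": TCP position; "ee_rot": TCP orientation; "contact_force": force on the tool from outside, world axes, zero at the start; "torque": the same for the moment, N m; "grip_width": finger opening in m.
Only numpy, scipy, OpenCV 4.12 (cv2) and the standard library are available. Lean on these libraries where they do the work, as an engineer would, in place of code of your own. Each camera call takes 0.05 s, during which the arm holds its last target.

### The job

Take the small grey carry caddy by its wooden grip and hang it on the side hook of the stand: bring its steel rod in sideways through the sprung gate until it meets the back of the hook, then lower it gently into the throat until it rests at the bottom, and let go so that it hangs level with the gate shut again. The hook is clamped at a different reach and height each time, so feel for it, and never push hard with the caddy against the stand (keep it under 15 N). Leave the pot stack, watering rose and seed packet where they are.

Things in the scene. Friction and masses are not known exactly. Their poses are not given: they have to be found in the camera images.
- caddy: Loose carry caddy, about 0.3 kg (varies), upright. Grey open tray 120 (x) x 84 (y) x 40 high; at x = +-58 steel straps, 24 wide (y), rise to 205. Between them, along x, a steel hanging rod and above it a wooden grip bar; the window between them is free. Symmetric under a half turn. Origin: centre of the underside; z up.
- rod_mid (a point): Middle of the caddy's hanging rod: diameter 10, along x, 105 mm above the caddy's origin. Axes as the caddy's.
- grip_mid (a point): Centre of the caddy's wooden grip bar: 112 long (x), 24 wide (y), 26 high, 200 mm above the caddy's origin. Axes as the caddy's.
- stand: Fixed stand: dark base plate 110 x 80 x 12, aluminium post 24 x 24, 193 high. Origin: centre of the base's underside, on the post's axis; z up. A black clamp block (44 x 40 x 46) on the post carries a flat aluminium hook, 16 thick (x, centred on x = 0), that reaches to the stand's -y. The clamp is tight and does not slip under allowed forces.
- seat_nominal (a point): NOMINAL place of the seated rod's axis, at x 0, y -100, z 130 mm in the stand's frame (axes as the stand's). The true seat S is up to 24 mm nearer to or farther from the post (y) and up to 5 mm higher or lower (z), different each time; this offset is NOT in the reading and must be felt or seen.
- mouth_nominal (a point): Middle of the hook's mouth if S were nominal; faces the stand's -y. Hook seen from the side, mm from S: mouth y -40; channel runs +y, floor z 15, roof underside z 45, roof top z 54; at its inner end a throat 14 wide (y -7 to 7) drops to its bottom, z -5; one back wall at y 7 closes channel and throat; hook underside z -19. This point: y -40, z 30.
- gate (a joint): Small sprung steel flap closing the hook's mouth, hinged under the roof 36 mm to -y of S and 46 mm above S, 30 long. 0 rad = shut (hanging down); grows to 1.5 as it is pushed inward (+y) and up. The rod opens it with about 1 to 4 N sideways; once the rod is past, it springs shut behind it. It does not open outward.
- pots: Bystander: stack of black plastic pots, diameter 76, 108 high, upright. Origin: centre of the underside. Leave alone.
- rose: Bystander: brass watering rose, diameter 70, 59 high, on its face. Origin: centre of the underside. Leave alone.
- seed_packet: Bystander: paper seed packet lying flat on the bench, 118 x 82 x 9. Origin: centre of the underside. Leave alone.
Things that resemble listed ones, but are neither listed nor needed, are in the scene too. What is shaped like the caddy but green is not meant.

How it is judged:
On the way, in this order (a step that is already met when the one before it is completed fails the run):
1. the caddy is lifted clear of the bench (height (world z) of caddy above 0.03 m and contact force between caddy and stand below 0.1 N), for 0.2 s.
2. its rod pushes the gate open from outside (value of joint gate above 0.4 rad and contact force between caddy and stand above 0.2 N), for 0.05 s.
At the end, for the whole second after the job is handed in: Caddy hangs free by its rod in the throat: rod middle within 28 mm (reach) and 8 mm (height) of the nominal seat (clamping varies 24 and 5) and within 30 mm of the hook's middle plane; level within 0.2 rad, under 0.05 m/s, carried by the stand, fingers off, gate under 0.15 rad (y of rod_mid in the frame of stand between -0.128 and -0.072 m and z of rod_mid in the frame of stand between 0.122 and 0.138 m and x of rod_mid in the frame of stand between -0.03 and 0.03 m and value of joint gate below 0.15 rad and angle between caddy's own z axis and vertical below 0.2 rad and contact force between caddy and stand above 0.8 N and contact force between the fingers and caddy below 0.05 N and linear speed of caddy below 0.05 m/s); the robot touches nothing.
It fails at once if the caddy is pushed or knocked against the stand with more than 15 N (contact force between caddy and stand above 15 N).
It fails at once if the arm or fingers push the stand itself with more than 25 N (contact force between the arm and stand above 25 N).
It fails at once if a bystander (pot stack, watering rose, seed packet) is shifted by more than 30 mm (distance of any of pots, rose, seed_packet from where it was at the start of the episode above 0.03 m).
It also fails if it takes over 67 s, if anything falls off the work surface, if the arm or the gripper's body presses on something with over 40 N, if the wrist force passes 120 N, or if a joint passes its speed limit or range.

## Working session

There is one attempt and no reset: what is moved stays moved. The work goes in short steps, Python scripts to look and compute and a tool call to move; the robot and the scene stay as the last step left them, time stands still between calls to the robot, and variables do not carry over. Pictures are saved under pics/ and viewed, and the job is handed in when it is done.

Besides the shell and the picture viewer there is one more tool, called after "Emit:" by a JSON object that holds its "api" and its "payload", one argument or row to a line. step_arm: Moves the arm, as the interface text tells. Its arguments: {"type":"object","properties":{"jaw":{"type":"array"},"slide":{"type":"array"},"dr":{"type":"array"},"squeeze":{"type":"number"}},"required":["jaw","slide","dr"]}

```bash
mkdir -p pics; ls; cat > h.py <<'E'
import numpy as np, cv2
from cell import arm
from scipy.spatial.transform import Rotation as R
def save(n,f): 
    im=arm.read_camera(n); cv2.imwrite('pics/'+f,im[:,:,::-1]); return im
def ray(n,u,v,P=None):
    P=P or arm.camera_params(n); K=np.array(P['K']); T=np.array(P['world_from_camera'])
    x=(u-K[0,2])/K[0,0]; y=(v-K[1,2])/K[1,1]
    if n=='wrist':
        r=np.hypot(x,y); s=np.sin(r)/r if r>0 else 1; d=np.array([x*s,-y*s,-np.cos(r)])
    else: d=np.array([x,-y,-1])
    return T[:3,3],T[:3,:3]@d
def onz(n,u,v,z,P=None):
    o,d=ray(n,u,v,P); return o+d*(z-o[2])/d[2]
def proj(n,p,P=None):
    P=P or arm.camera_params(n); K=np.array(P['K']); T=np.array(P['world_from_camera'])
    q=np.linalg.inv(T)@np.append(p,1); x,y,z=q[0],-q[1],-q[2]
    if n=='wrist':
        r=np.hypot(x,y); t=np.arctan2(r,z); return K[0,2]+K[0,0]*t*x/r, K[1,2]+K[1,1]*t*y/r
    return K[0,2]+K[0,0]*x/z, K[1,2]+K[1,1]*y/z
E
python3 - <<'E'
from h import *
save('side','s0.png');save('top','t0.png');save('wrist','w0.png')
for n in('side','top','wrist'):
    P=arm.camera_params(n);print(n,P)
print(arm.sense())
E
```

```text
pics
side {'K': array([[532.30390191,   0.        , 281.38565213],
       [  0.        , 532.30390191, 215.55753152],
       [  0.        ,   0.        ,   1.        ]]), 'world_from_camera': array([[ 0.92161417,  0.18685406, -0.34016595,  0.06303202],
       [-0.38772812,  0.40454018, -0.82825971, -1.38188245],
       [-0.0171529 ,  0.89522779,  0.44527854,  0.67411642],
       [ 0.        ,  0.        ,  0.        ,  1.        ]])}
top {'K': array([[417.98390961,   0.        , 268.31299904],
       [  0.        , 417.98390961, 210.69113889],
       [  0.        ,   0.        ,   1.        ]]), 'world_from_camera': array([[ 2.59541361e-02,  9.98974968e-01, -3.70863469e-02,
         4.20365646e-01],
       [-9.99662398e-01,  2.59812804e-02,  2.50087475e-04,
        -4.21491892e-01],
       [ 1.21338190e-03,  3.70673356e-02,  9.99312034e-01,
         9.81913982e-01],
       [ 0.00000000e+00,  0.00000000e+00,  0.00000000e+00,
         1.00000000e+00]])}
wrist {'K': array([[325.1922621 ,   0.        , 280.37067879],
       [  0.        , 325.1922621 , 208.21000081],
       [  0.        
[... 280 characters left out ...]
  ,  1.        ]])}
{'clock': 0.15, 'qpos': array([-1.19605857e+00,  3.14080919e-01, -4.78353509e-02,  1.21017133e+00,
       -2.40369904e-05,  1.57078170e+00]), 'qd': array([-0.00038099, -0.00164326,  0.00344632,  0.00137466,  0.00058285,
        0.00090773]), 'joint_torque': array([ 7.57462112e-04, -5.40044403e+01,  3.40059900e+01,  1.33003446e-02,
       -1.91098491e-05,  2.09053621e-05]), 'tool_pos': array([ 0.21954004, -0.5581766 ,  0.40402823]), 'ee_rot': array([-6.32100926e-04,  9.82496177e-01,  1.86281627e-01, -1.32069552e-04]), 'contact_force': array([-0.42026982, -0.04640392, -0.35206366]), 'torque': array([ 0.00867059, -0.00416617,  0.05464542]), 'grip_width': 0.08514249790953475}
```

View pics/s0.png

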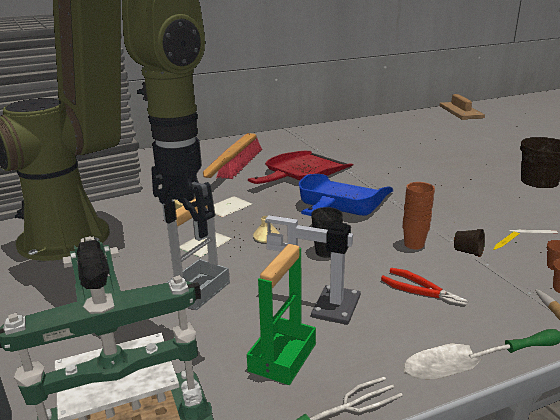

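View pics/t0.png

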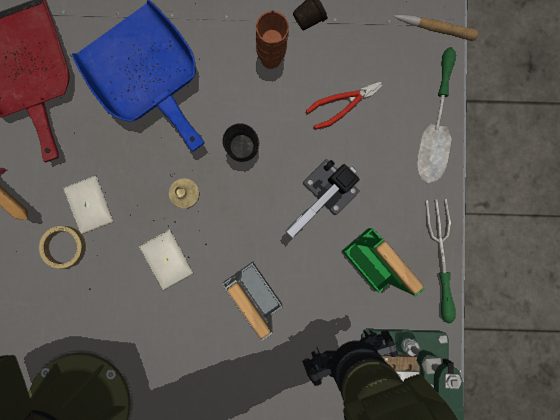

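View pics/w0.png

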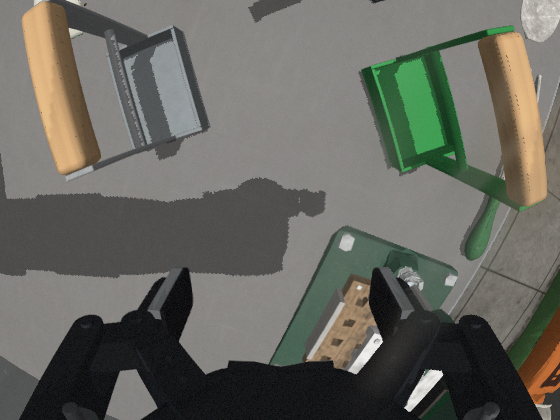

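The grey caddy is at top pixel (255,300). The green look-alike at (385,262) is excluded by its colour. I'll enlarge the caddy and the hook to confirm and measure.

```bash
python3 - <<'E'
from h import *
t=cv2.imread('pics/t0.png');s=cv2.imread('pics/s0.png')
a=cv2.resize(t[250:350,210:300],None,fx=6,fy=6,interpolation=2)
b=cv2.resize(t[150:250,270:370],None,fx=6,fy=6,interpolation=2)
cv2.imwrite('pics/c1.png',a);cv2.imwrite('pics/c2.png',b)
cv2.imwrite('pics/c3.png',cv2.resize(s[200:330,250:370],None,fx=4.5,fy=4.5,interpolation=2))
cv2.imwrite('pics/c4.png',cv2.resize(s[180:310,150:250],None,fx=4.5,fy=4.5,interpolation=2))
E
```

```text
(no output)
```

View pics/c1.png

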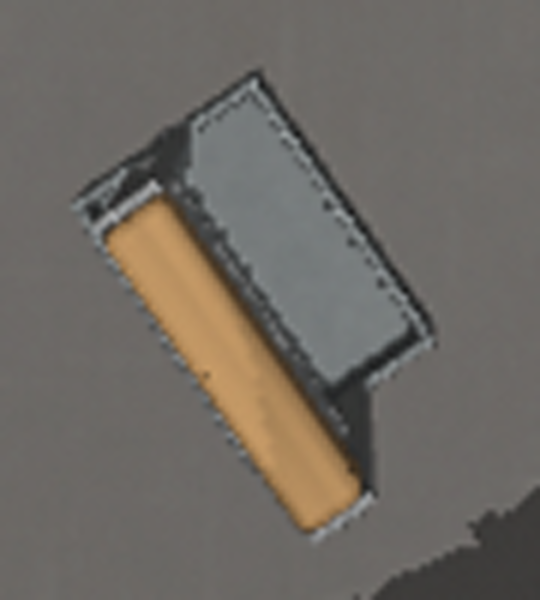

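View pics/c2.png

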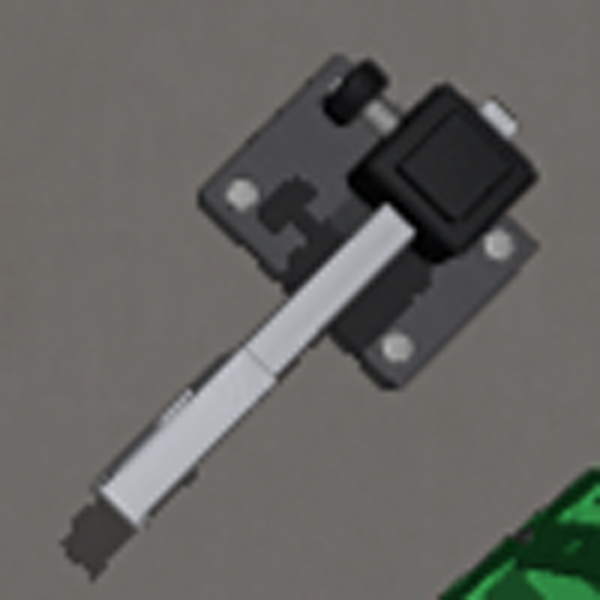

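View pics/c3.png

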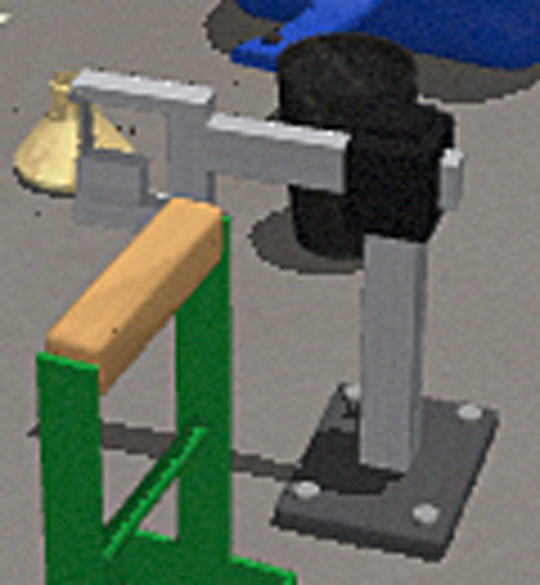

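View pics/c4.png

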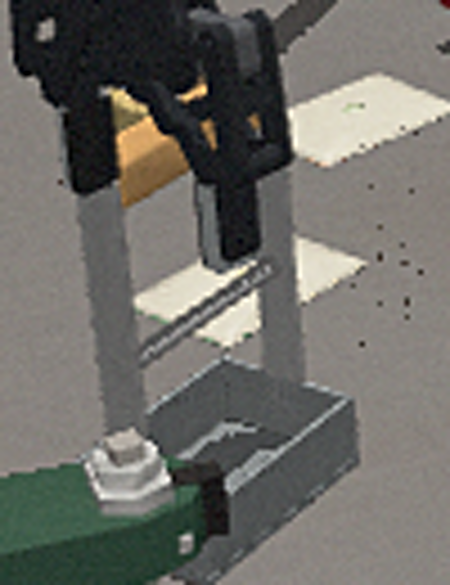

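The crop at top (249,311) shows grey straps, a wooden grip and a rod, so this is the grey caddy. In the second crop the hook's mouth end is at about (290,234) and the stand's base centre at about (331,187).

```bash
python3 - <<'E'
from h import *
P=arm.camera_params('top')
c=lambda x,y:(210+x/6-.4,250+y/6-.4)
d=lambda x,y:(270+x/6-.4,150+y/6-.4)
for nm,p in dict(g1=(105,240),g2=(165,195),g3=(303,533),g4=(362,490)).items(): print(nm,onz('top',*c(*p),.21,P))
e1=onz('top',*c(135,217),.21,P);e2=onz('top',*c(332,511),.21,P)
print('grip mid',(e1+e2)/2,np.degrees(np.arctan2(*(e1-e2)[[1,0]])),np.linalg.norm(e1-e2))
q=[onz('top',*d(*p),.012,P) for p in((340,55),(200,200),(395,388),(540,245))]
for a in q: print('base',a)
C=np.mean(q,0);print('C',C)
m=onz('top',*d(120,507),.184,P);n=onz('top',*d(261,362),.184,P)
print('roof mouth',m,'inner',n, np.linalg.norm(m-n), np.degrees(np.arctan2(*(m-n)[[1,0]])))
r1=(q[1]+q[2])/2-(q[0]+q[3])/2; r2=(q[1]+q[0])/2-(q[2]+q[3])/2
print(np.degrees(np.arctan2(r1[1],r1[0])),np.degrees(np.arctan2(r2[1],r2[0])),np.linalg.norm(r1),np.linalg.norm(r2))
r1=m-C
print('C->mouth',np.degrees(np.arctan2(r1[1],r1[0])),np.linalg.norm(r1[:2]))
E
```

```text
g1 [ 0.30220148 -0.34984708  0.21      ]
g2 [ 0.31635407 -0.36779586  0.21      ]
g3 [ 0.21512147 -0.41274514  0.21      ]
g4 [ 0.22854378 -0.43037282  0.21      ]
grip mid [ 0.26570228 -0.3901069   0.21      ] 35.59038062089751 0.1075384443055485
base [ 0.58106913 -0.55375995  0.012     ]
base [ 0.52309992 -0.50062607  0.012     ]
base [ 0.45210817 -0.57773573  0.012     ]
base [ 0.50903701 -0.63285038  0.012     ]
C [ 0.51632856 -0.56624303  0.012     ]
roof mouth [ 0.40638983 -0.46341914  0.184     ] inner [ 0.45365095 -0.50719739  0.184     ] 0.06442165091292472 137.19088326748084
136.70684536192033 47.521368299977084 0.07892924833842434 0.10589416016088941
C->mouth 136.91527198473057 0.15052998939276874
```

Emit:
{"api": "step_arm", "payload": {
  "jaw": [-1,-1,-1,-1,-1,-1,-1,-1,-1],
  "slide": [
    [0.22,0.8,0],
    [0.22,0.8,0],
    [0.22,0.8,0],
    [0.22,0.8,0],
    [0.22,0.8,0],
    [0.22,0.8,0],
    [0.22,0.8,0],
    [0,0,0],
    [0,0,0]
  ],
  "dr": [
    [0,0,0.4],
    [0,0,0.4],
    [0,0,0.4],
    [0,0,0.4],
    [0,0,0.4],
    [0,0,0.4],
    [0,0,0.4],
    [0,0,0],
    [0,0,0]
  ],
  "squeeze": 40
}}

```text
clock: 1.05
tool_pos: [0.266, -0.3901, 0.4048]
ee_rot: [0.0, 0.952, 0.305, -0.0]
contact_force: [-0.1, -1.1, -0.5]
grip_width: 0.0851
```

```bash
python3 - <<'E'
from h import *
save('wrist','w1.png');save('side','s1.png')
s=arm.sense();print(s['tool_pos'],s['ee_rot'],s['contact_force'])
q=s['ee_rot'];r=R.from_quat(q[[1,2,3,0]]).as_matrix();print(r)
g=s['tool_pos']+r@[0,0,.155];print(g)
for p in ([.2657,-.3901,.213],):print(proj('wrist',np.array(p)),proj('side',np.array(p)))
# hook fits in side
C=np.array([.5163,-.5662]);a=np.radians(-43.1);Y=np.array([np.cos(a),np.sin(a)]);X=np.array([Y[1],-Y[0]])
for sy in(-.1105,):
  for sz in(.125,.13,.135):
    print(sz,[np.round(proj('side',np.append(C+Y*(sy+y)+X*x,sz+z)),1) for x,y,z in((.008,-.04,.054),(-.008,-.04,.054),(.008,-.04,-.019),(.008,-.04,.015),(-.008,-.04,-.019),(.008,.022,.054))])
print([np.round(proj('side',np.append(C+Y*y+X*x,.012)),1) for x,y in((.055,.04),(.055,-.04),(-.055,.04),(-.055,-.04))])
E
```

```text
[ 0.26581888 -0.39089585  0.40468524] [ 2.04529097e-04  9.52556291e-01  3.04362390e-01 -7.73352008e-05] [ 1.17074132  0.77781018 -0.24569104]
[[ 8.14727059e-01  5.79844650e-01 -2.28303343e-05]
 [ 5.79844587e-01 -8.14726987e-01 -4.36726810e-04]
 [-2.71834194e-04  3.42575104e-04 -9.99999904e-01]]
[ 0.26581534 -0.39096354  0.24968525]
(np.float64(278.8670382636734), np.float64(255.2141375811039)) (np.float64(189.15555825504174), np.float64(202.7901584564476))
0.125 [array([264.8, 220.9]), array([267.7, 217.5]), array([265.9, 251.7]), array([265.4, 237.5]), array([268.7, 248.1]), array([293.4, 225.3])]
0.13 [array([264.7, 218.7]), array([267.6, 215.4]), array([265.8, 249.6]), array([265.3, 235.4]), array([268.6, 246. ]), array([293.4, 223.1])]
0.135 [array([264.7, 216.5]), array([267.6, 213.2]), array([265.8, 247.6]), array([265.3, 233.3]), array([268.5, 244. ]), array([293.4, 220.9])]
[array([346.9, 318.9]), array([308.8, 311. ]), array([359.3, 289.3]), array([323.8, 282.7])]
```

View pics/w1.png

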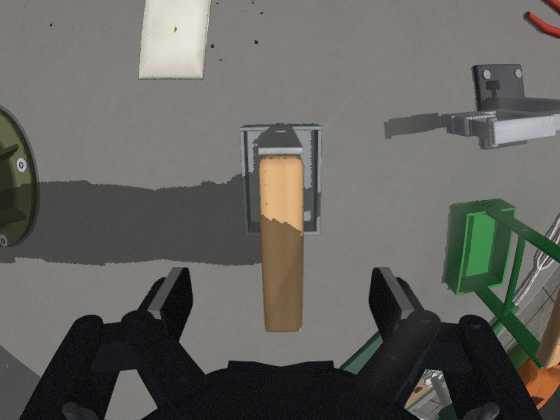

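View pics/s1.png

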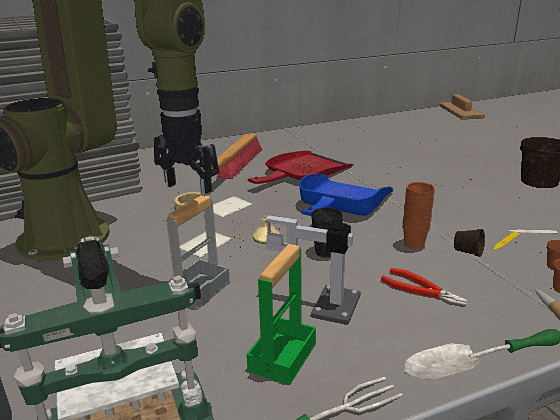

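Emit:
{"api": "step_arm", "payload": {
  "jaw": [-1,-1,-1,-1,1,1,1,1,1,1,1,1,1,1],
  "slide": [
    [0,0,-0.55],
    [0,0,-0.55],
    [0,0,-0.55],
    [0,0,0],
    [0,0,0],
    [0,0,0],
    [0,0,0],
    [0,0,0],
    [0,0,0],
    [0,0,0],
    [0,0,0],
    [0,0,0],
    [0,0,0],
    [0,0,0]
  ],
  "dr": [
    [0,0,0],
    [0,0,0],
    [0,0,0],
    [0,0,0],
    [0,0,0],
    [0,0,0],
    [0,0,0],
    [0,0,0],
    [0,0,0],
    [0,0,0],
    [0,0,0],
    [0,0,0],
    [0,0,0],
    [0,0,0]
  ],
  "squeeze": 60
}}

```text
clock: 2.55
tool_pos: [0.2661, -0.3908, 0.356]
ee_rot: [0.001, 0.952, 0.305, 0.0]
contact_force: [0.2, -0.3, 5.0]
grip_width: 0.0232
```

Emit:
{"api": "step_arm", "payload": {
  "jaw": [1,1,1,1,1,1,1,1],
  "slide": [
    [0,0,0.2],
    [0,0,0.3],
    [0,0,0.4],
    [0,0,0.4],
    [0,0,0.4],
    [0,0,0.2],
    [0,0,0],
    [0,0,0]
  ],
  "dr": [
    [0,0,0],
    [0,0,0],
    [0,0,0],
    [0,0,0],
    [0,0,0],
    [0,0,0],
    [0,0,0],
    [0,0,0]
  ]
}}

```text
clock: 3.35
tool_pos: [0.2658, -0.3903, 0.4121]
ee_rot: [-0.0, 0.952, 0.305, 0.0]
contact_force: [0.2, -0.2, -3.7]
grip_width: 0.0234
```

Emit:
{"api": "step_arm", "payload": {
  "jaw": [1,1,1,1,1,1,1,1,1,1,1,1],
  "slide": [
    [0.3,-0.12,0],
    [0.37,-0.15,0],
    [0.37,-0.15,0],
    [0.37,-0.15,0],
    [0.37,-0.15,0],
    [0.37,-0.15,0],
    [0.37,-0.15,0],
    [0.37,-0.15,0],
    [0.37,-0.15,0],
    [0.37,-0.15,0],
    [0,0,0],
    [0,0,0]
  ],
  "dr": [
    [0,0,0.23],
    [0,0,0.23],
    [0,0,0.23],
    [0,0,0.23],
    [0,0,0.23],
    [0,0,0.23],
    [0,0,0.23],
    [0,0,0.23],
    [0,0,0.23],
    [0,0,0.23],
    [0,0,0],
    [0,0,0]
  ]
}}

```text
clock: 4.55
tool_pos: [0.3748, -0.4344, 0.412]
ee_rot: [-0.0, 0.917, 0.399, -0.0]
contact_force: [0.3, -0.5, -4.2]
grip_width: 0.023
```

```bash
cat > st.py <<'E'
from h import *
s=arm.sense();q=s['ee_rot'];r=R.from_quat(q[[1,2,3,0]]).as_matrix()
g=s['tool_pos']+r@[0,0,.155]
C=np.array([.5163,-.5662]);a=np.radians(-43.1);Y=np.array([np.cos(a),np.sin(a)]);X=np.array([Y[1],-Y[0]])
v=s['tool_pos'][:2]-C
f=s['contact_force']
print('t',s['clock'],'tcp',s['tool_pos'],'yaw',np.degrees(np.arctan2(r[1,0],r[0,0])),'stand x,y',v@X,v@Y,'rodz',s['tool_pos'][2]-.251,'F x,y,z',f[:2]@X,f[:2]@Y,f[2],'T',s['torque'],'w',s['grip_width'],'tilt',r[2])
E
cat > pic.py <<'E'
import sys
from st import *
n=sys.argv[1]
for c in('side','top','wrist'):
    if c[0] not in sys.argv[2]: continue
    save(c,f'{c[0]}{n}.png')
if 's' in sys.argv[2]:
    s=cv2.imread(f'pics/s{n}.png');cv2.imwrite(f'pics/cs{n}.png',cv2.resize(s[170:310,190:370],None,fx=4,fy=4,interpolation=2))
if 't' in sys.argv[2]:
    t=cv2.imread(f'pics/t{n}.png');cv2.imwrite(f'pics/ct{n}.png',cv2.resize(t[150:290,210:370],None,fx=4,fy=4,interpolation=2))
E
python3 pic.py 2 stw
```

```text
t 4.55 tcp [ 0.37484354 -0.43442635  0.41197745] yaw 46.985392875615624 stand x,y 0.000437344044046939 -0.19332364677567146 rodz 0.16097745434202787 F x,y,z 0.16543752579106585 0.5405015224542673 -4.164588815234892 T [ 0.01240743 -0.01166838  0.02473119] w 0.02301258511138069 tilt [-1.36397988e-04 -7.92241824e-04 -9.99999677e-01]
```

View pics/cs2.png

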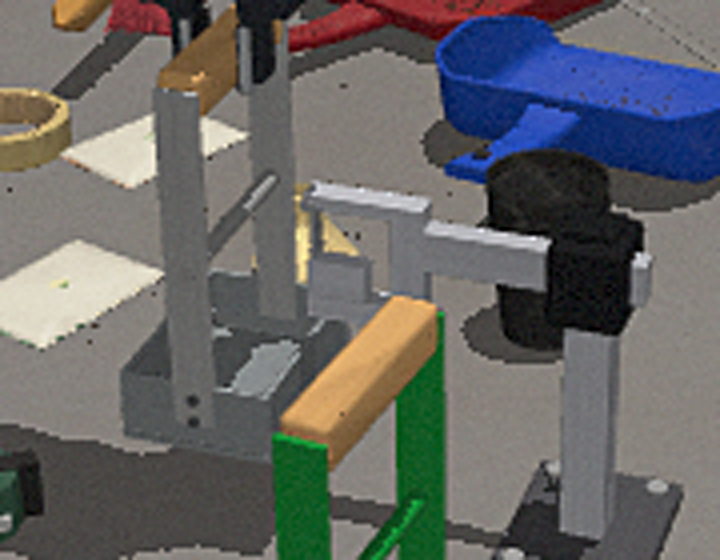

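View pics/w2.png

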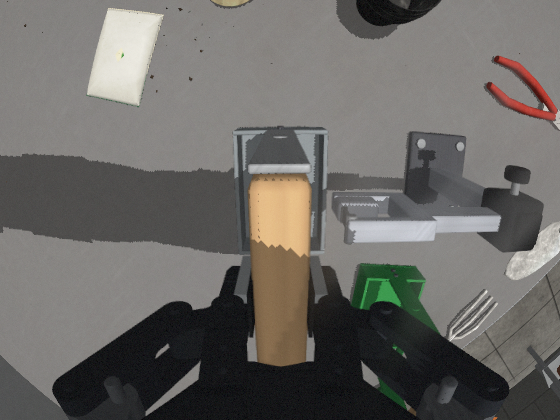

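View pics/ct2.png

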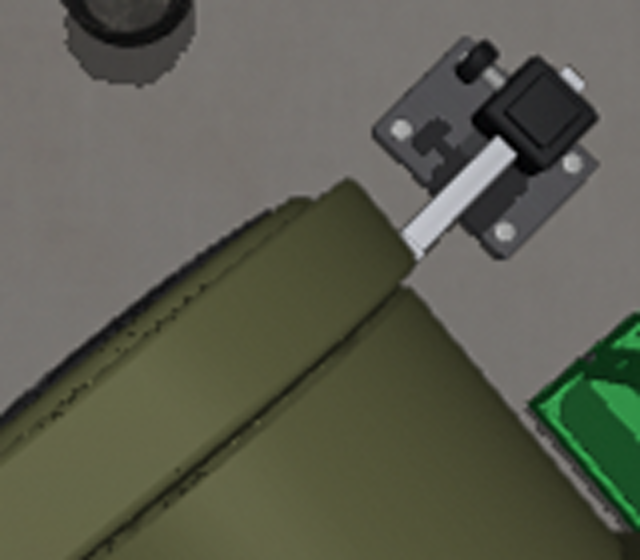

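Emit:
{"api": "step_arm", "payload": {
  "jaw": [1,1,1,1,1,1,1,1,1,1,1,1,1,1,1],
  "slide": [
    [0.12,-0.112,0],
    [0.12,-0.112,0],
    [0.12,-0.112,0],
    [0.12,-0.112,0],
    [0.12,-0.112,0],
    [0.12,-0.112,0],
    [0.05,-0.047,0],
    [0.05,-0.047,0],
    [0.05,-0.047,0],
    [0.05,-0.047,0],
    [0.05,-0.047,0],
    [0.05,-0.047,0],
    [0.05,-0.047,0],
    [0.05,-0.047,0],
    [0,0,0]
  ],
  "dr": [
    [0,0,0],
    [0,0,0],
    [0,0,0],
    [0,0,0],
    [0,0,0],
    [0,0,0],
    [0,0,0],
    [0,0,0],
    [0,0,0],
    [0,0,0],
    [0,0,0],
    [0,0,0],
    [0,0,0],
    [0,0,0],
    [0,0,0]
  ]
}}

```text
clock: 6.2
tool_pos: [0.4084, -0.466, 0.412]
ee_rot: [-0.0, 0.917, 0.399, -0.0]
contact_force: [-1.1, 0.6, -3.7]
grip_width: 0.0233
```

```bash
python3 pic.py 3 s
```

```text
t 6.2 tcp [ 0.40841937 -0.46596731  0.41204826] yaw 46.97688632590456 stand x,y 0.0005258716489971522 -0.1472567348786338 rodz 0.16104826333563976 F x,y,z 0.3245282989283592 -1.261816076755473 -3.683438689420006 T [ 0.25970127  0.26819203 -0.06115067] w 0.02329901855446884 tilt [ 1.39596302e-05 -3.58507527e-04 -9.99999936e-01]
```

View pics/cs3.png

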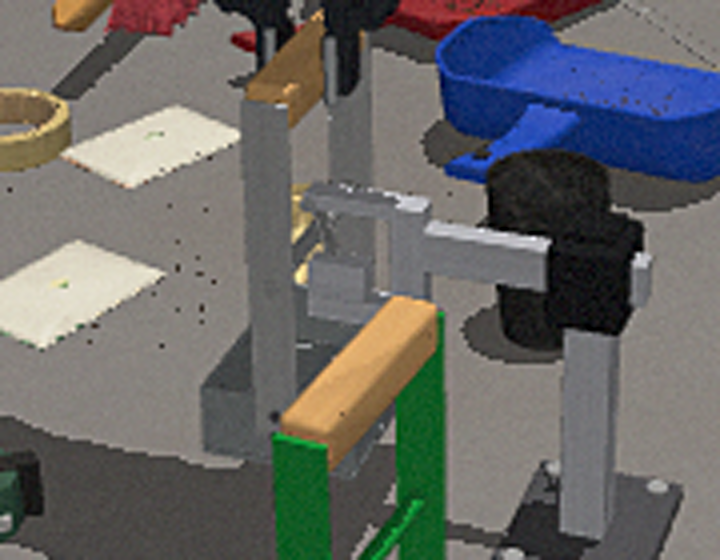

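Emit:
{"api": "step_arm", "payload": {
  "jaw": [1,1,1,1,1,1,1,1,1,1,1,1],
  "slide": [
    [0.05,-0.047,0],
    [0.05,-0.047,0],
    [0.05,-0.047,0],
    [0.05,-0.047,0],
    [0.05,-0.047,0],
    [0.05,-0.047,0],
    [0.05,-0.047,0],
    [0.05,-0.047,0],
    [0.05,-0.047,0],
    [0.05,-0.047,0],
    [0.05,-0.047,0],
    [0,0,0]
  ],
  "dr": [
    [0,0,0],
    [0,0,0],
    [0,0,0],
    [0,0,0],
    [0,0,0],
    [0,0,0],
    [0,0,0],
    [0,0,0],
    [0,0,0],
    [0,0,0],
    [0,0,0],
    [0,0,0]
  ]
}}

```text
clock: 7.45
tool_pos: [0.4251, -0.4817, 0.4121]
ee_rot: [0.0, 0.917, 0.399, 0.0]
contact_force: [0.4, -0.1, -6.0]
grip_width: 0.0233
```

```bash
python3 pic.py 4 s
```

```text
t 7.45 tcp [ 0.42513925 -0.48170435  0.41213282] yaw 46.97601147143414 stand x,y 0.0005922124726677982 -0.12429580716161855 rodz 0.16113281930876489 F x,y,z -0.2120084467166678 0.3057368847902285 -6.010087564993954 T [-0.00047076 -0.00771899  0.05732591] w 0.02330066819848024 tilt [-1.34118042e-05  5.07388284e-04 -9.99999871e-01]
```

View pics/cs4.png

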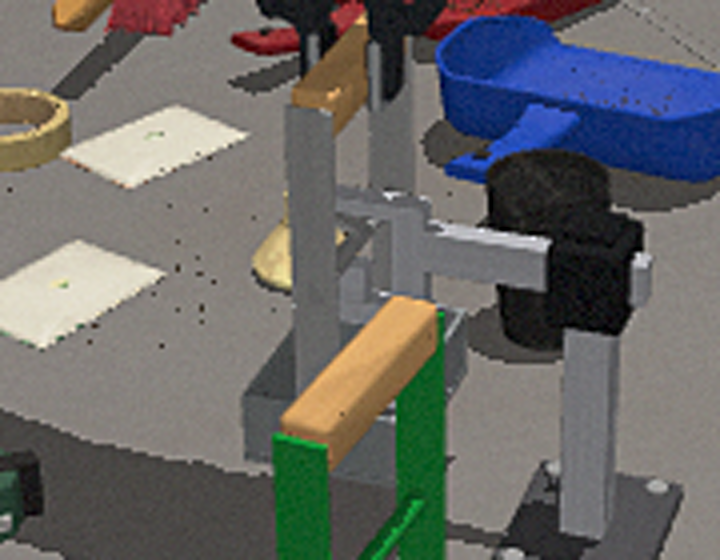

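Emit:
{"api": "step_arm", "payload": {
  "jaw": [1,1,1,1,1,1,1,1,1,1,1],
  "slide": [
    [0.025,-0.0235,0],
    [0.025,-0.0235,0],
    [0.025,-0.0235,0],
    [0.025,-0.0235,0],
    [0.025,-0.0235,0],
    [0.025,-0.0235,0],
    [0.025,-0.0235,0],
    [0.025,-0.0235,0],
    [0.025,-0.0235,0],
    [0.025,-0.0235,0],
    [0,0,0]
  ],
  "dr": [
    [0,0,0],
    [0,0,0],
    [0,0,0],
    [0,0,0],
    [0,0,0],
    [0,0,0],
    [0,0,0],
    [0,0,0],
    [0,0,0],
    [0,0,0],
    [0,0,0]
  ]
}}

```text
clock: 8.6
tool_pos: [0.4325, -0.4885, 0.4123]
ee_rot: [0.0, 0.917, 0.399, 0.0]
contact_force: [0.2, 0.4, -3.6]
grip_width: 0.023
```

```bash
python3 st.py
```

```text
t 8.6 tcp [ 0.43246334 -0.48853111  0.41229586] yaw 46.97616936703216 stand x,y 0.0005724929901793069 -0.11428348379912355 rodz 0.16129586407352514 F x,y,z -0.41209706277106395 -0.13853375860338615 -3.600289737071223 T [ 0.00879295  0.04378398 -0.04777625] w 0.022980519533207254 tilt [ 1.36291797e-05  2.54999441e-04 -9.99999967e-01]
```

Emit:
{"api": "step_arm", "payload": {
  "jaw": [1,1,1,1,1],
  "slide": [
    [0.025,-0.0235,0],
    [0.025,-0.0235,0],
    [0.025,-0.0235,0],
    [0.025,-0.0235,0],
    [0,0,0]
  ],
  "dr": [
    [0,0,0],
    [0,0,0],
    [0,0,0],
    [0,0,0],
    [0,0,0]
  ]
}}

```text
clock: 9.1
tool_pos: [0.4355, -0.4914, 0.4121]
ee_rot: [-0.0, 0.917, 0.399, -0.0]
contact_force: [-0.2, -0.6, -3.3]
grip_width: 0.0233
```

```bash
python3 st.py
```

```text
t 9.1 tcp [ 0.43545418 -0.49135727  0.41212656] yaw 46.9754044962448 stand x,y 0.0005924892853771289 -0.11016863849327242 rodz 0.16112656333172137 F x,y,z 0.5855610289381259 0.322612233100373 -3.3266982564452197 T [ 0.03419914  0.00123798 -0.04142841] w 0.023327852608906543 tilt [-1.49245435e-05 -1.48260455e-05 -1.00000000e+00]
```

Now in 0.6 mm rows, checking often for the wall.

Emit:
{"api": "step_arm", "payload": {
  "jaw": [1,1,1,1],
  "slide": [
    [0.015,-0.014,0],
    [0.015,-0.014,0],
    [0.015,-0.014,0],
    [0,0,0]
  ],
  "dr": [
    [0,0,0],
    [0,0,0],
    [0,0,0],
    [0,0,0]
  ]
}}

```text
clock: 9.5
tool_pos: [0.4367, -0.4926, 0.4122]
ee_rot: [0.0, 0.917, 0.399, 0.0]
contact_force: [0.2, -0.4, -3.5]
grip_width: 0.0229
```

```bash
python3 st.py
```

```text
t 9.5 tcp [ 0.43674051 -0.49258089  0.4121645 ] yaw 46.97409767938722 stand x,y 0.0006070172205683554 -0.10839334205027558 rodz 0.1611645024426831 F x,y,z 0.19827408905518015 0.40261252792841495 -3.455220211644016 T [-0.02464893 -0.02459865 -0.02283175] w 0.022874426789942056 tilt [ 4.82113901e-06  4.24833253e-06 -1.00000000e+00]
```

Emit:
{"api": "step_arm", "payload": {
  "jaw": [1,1,1,1],
  "slide": [
    [0.015,-0.014,0],
    [0.015,-0.014,0],
    [0.015,-0.014,0],
    [0,0,0]
  ],
  "dr": [
    [0,0,0],
    [0,0,0],
    [0,0,0],
    [0,0,0]
  ]
}}

```text
clock: 9.9
tool_pos: [0.4376, -0.4933, 0.4119]
ee_rot: [-0.001, 0.917, 0.398, -0.0]
contact_force: [-3.3, 4.4, -1.5]
grip_width: 0.0229
```

```bash
python3 st.py
```

```text
t 9.9 tcp [ 0.43756229 -0.49334746  0.41190913] yaw 46.966657548101765 stand x,y 0.0006052318884491106 -0.10726953758018799 rodz 0.1609091289240867 F x,y,z -0.8932075741523583 -5.422431803940892 -1.4839991451830885 T [1.03084766 1.07060608 0.02181521] w 0.022888090763258158 tilt [ 8.17428192e-05 -2.17274319e-03 -9.99997636e-01]
```

Emit:
{"api": "step_arm", "payload": {
  "jaw": [1,1,1,1],
  "slide": [
    [-0.03,0.028,0],
    [-0.03,0.028,0],
    [0,0,0],
    [0,0,0]
  ],
  "dr": [
    [0,0,0],
    [0,0,0],
    [0,0,0],
    [0,0,0]
  ]
}}

```text
clock: 10.3
tool_pos: [0.4365, -0.4924, 0.4124]
ee_rot: [0.001, 0.917, 0.399, 0.0]
contact_force: [-0.7, 0.5, -4.3]
grip_width: 0.0232
```

```bash
python3 pic.py 5 sw
```

```text
t 10.3 tcp [ 0.43650762 -0.49238229  0.41242371] yaw 46.97539433443766 stand x,y 0.0006211379235064018 -0.1086990916860801 rodz 0.1614237057405873 F x,y,z 0.15478064211198728 -0.8548888504969279 -4.340995939066899 T [-0.00024906 -0.00563842  0.00646406] w 0.02321231318738354 tilt [-7.33700512e-05  1.33245918e-03 -9.99999110e-01]
```

View pics/cs5.png

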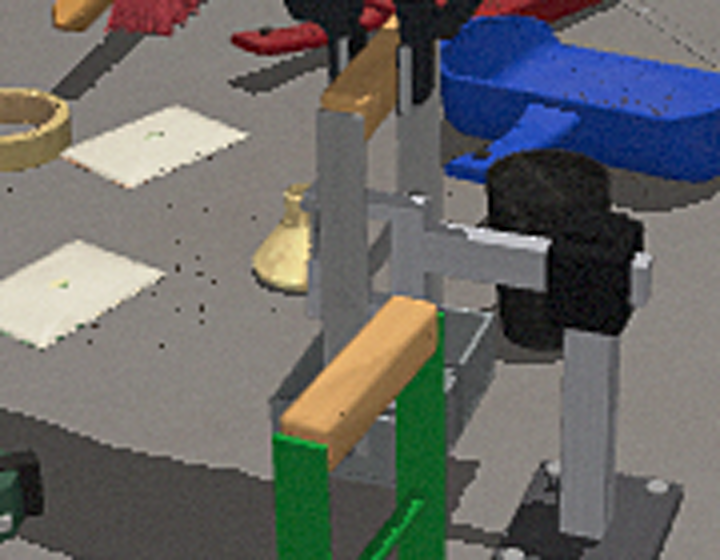

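View pics/w5.png

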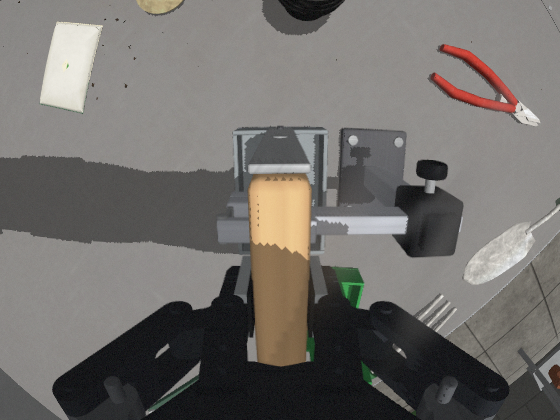

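Emit:
{"api": "step_arm", "payload": {
  "jaw": [1,1,1,1,1,1,1,1,1],
  "slide": [
    [-0.026,0.025,0],
    [0,0,-0.06],
    [0,0,-0.06],
    [0,0,-0.06],
    [0,0,-0.06],
    [0,0,-0.06],
    [0,0,-0.05],
    [0,0,-0.05],
    [0,0,0]
  ],
  "dr": [
    [0,0,0],
    [0,0,0],
    [0,0,0],
    [0,0,0],
    [0,0,0],
    [0,0,0],
    [0,0,0],
    [0,0,0],
    [0,0,0]
  ]
}}

```text
clock: 11.3
tool_pos: [0.4354, -0.4913, 0.3999]
ee_rot: [-0.0, 0.917, 0.399, -0.0]
contact_force: [-0.5, -0.5, -3.3]
grip_width: 0.023
```

```bash
python3 st.py
```

```text
t 11.3 tcp [ 0.43539182 -0.49131852  0.39989028] yaw 46.97004453738069 stand x,y 0.0006068055871734677 -0.11024065153221758 rodz 0.14889028380969827 F x,y,z 0.7070575709317095 -0.08839585758670265 -3.3403858769223547 T [ 0.01854474 -0.00730857 -0.01237345] w 0.02295802481715089 tilt [ 5.45332034e-05 -4.49428747e-04 -9.99999898e-01]
```

Emit:
{"api": "step_arm", "payload": {
  "jaw": [1,1,1,1,1,1],
  "slide": [
    [0,0,-0.04],
    [0,0,-0.04],
    [0,0,-0.04],
    [0,0,-0.04],
    [0,0,-0.04],
    [0,0,0]
  ],
  "dr": [
    [0,0,0],
    [0,0,0],
    [0,0,0],
    [0,0,0],
    [0,0,0],
    [0,0,0]
  ]
}}

```text
clock: 11.9
tool_pos: [0.4354, -0.4913, 0.394]
ee_rot: [-0.0, 0.917, 0.399, -0.0]
contact_force: [-0.2, 0.1, -3.0]
grip_width: 0.0234
```

```bash
python3 st.py
```

```text
t 11.9 tcp [ 0.43544705 -0.4912871   0.39395155] yaw 46.9769347518085 stand x,y 0.0005461228943794947 -0.11022179416431933 rodz 0.14295154598642623 F x,y,z 0.04019764930446936 -0.17427601511614882 -3.0093600236194993 T [-0.01036929 -0.02243028 -0.02891687] w 0.023409309381168652 tilt [ 4.29114489e-05 -3.65798295e-04 -9.99999932e-01]
```

In the throat now. I'll keep lowering in small rows.

Emit:
{"api": "step_arm", "payload": {
  "jaw": [1,1,1,1,1,1],
  "slide": [
    [0,0,-0.04],
    [0,0,-0.04],
    [0,0,-0.04],
    [0,0,-0.03],
    [0,0,-0.03],
    [0,0,0]
  ],
  "dr": [
    [0,0,0],
    [0,0,0],
    [0,0,0],
    [0,0,0],
    [0,0,0],
    [0,0,0]
  ]
}}

```text
clock: 12.5
tool_pos: [0.4354, -0.4913, 0.3886]
ee_rot: [-0.0, 0.917, 0.399, -0.0]
contact_force: [0.1, -0.0, -4.0]
grip_width: 0.0233
```

```bash
python3 st.py
```

```text
t 12.5 tcp [ 0.4354445  -0.49129789  0.38861381] yaw 46.97740670652311 stand x,y 0.0005557480283983055 -0.1102162862350806 rodz 0.13761380939147122 F x,y,z -0.05010310600080379 0.09544516694216018 -4.045172787219814 T [-0.01884533  0.05477323  0.00396581] w 0.02333185676757103 tilt [ 2.06327805e-05 -2.71993504e-04 -9.99999963e-01]
```

Emit:
{"api": "step_arm", "payload": {
  "jaw": [1,1,1,1],
  "slide": [
    [0,0,-0.03],
    [0,0,-0.03],
    [0,0,-0.03],
    [0,0,0]
  ],
  "dr": [
    [0,0,0],
    [0,0,0],
    [0,0,0],
    [0,0,0]
  ]
}}

```text
clock: 12.9
tool_pos: [0.4354, -0.4913, 0.3859]
ee_rot: [-0.0, 0.917, 0.399, -0.0]
contact_force: [0.1, -0.5, -2.1]
grip_width: 0.0233
```

```bash
python3 st.py
```

```text
t 12.9 tcp [ 0.43541762 -0.49132886  0.38590679] yaw 46.971975774650815 stand x,y 0.0005967271315498209 -0.11021475037759465 rodz 0.13490678853446364 F x,y,z 0.3282200955638639 0.42942594186332406 -2.084775981948318 T [ 0.03049341 -0.01525773 -0.01730134] w 0.023307265526697048 tilt [-2.14846457e-05 -2.81183006e-04 -9.99999960e-01]
```

Emit:
{"api": "step_arm", "payload": {
  "jaw": [1,1,1],
  "slide": [
    [0,0,-0.02],
    [0,0,0],
    [0,0,0]
  ],
  "dr": [
    [0,0,0],
    [0,0,0],
    [0,0,0]
  ]
}}

```text
clock: 13.2
tool_pos: [0.4355, -0.4914, 0.3855]
ee_rot: [-0.0, 0.917, 0.399, 0.0]
contact_force: [0.8, -0.0, -3.5]
grip_width: 0.0231
```

Emit:
{"api": "step_arm", "payload": {
  "jaw": [1,1,1],
  "slide": [
    [0,0,-0.02],
    [0,0,0],
    [0,0,0]
  ],
  "dr": [
    [0,0,0],
    [0,0,0],
    [0,0,0]
  ]
}}

```text
clock: 13.5
tool_pos: [0.4355, -0.4913, 0.3849]
ee_rot: [-0.0, 0.917, 0.399, 0.0]
contact_force: [-0.8, -0.1, -3.5]
grip_width: 0.0231
```

Emit:
{"api": "step_arm", "payload": {
  "jaw": [1,1,1],
  "slide": [
    [0,0,-0.02],
    [0,0,-0.02],
    [0,0,0]
  ],
  "dr": [
    [0,0,0],
    [0,0,0],
    [0,0,0]
  ]
}}

```text
clock: 13.8
tool_pos: [0.4355, -0.4914, 0.3843]
ee_rot: [0.0, 0.917, 0.399, 0.0]
contact_force: [-0.2, 1.0, 0.4]
grip_width: 0.0234
```

Emit:
{"api": "step_arm", "payload": {
  "jaw": [1,1,1],
  "slide": [
    [0,0,-0.02],
    [0,0,0],
    [0,0,0]
  ],
  "dr": [
    [0,0,0],
    [0,0,0],
    [0,0,0]
  ]
}}

```text
clock: 14.1
tool_pos: [0.4355, -0.4914, 0.3838]
ee_rot: [0.0, 0.917, 0.399, 0.0]
contact_force: [-1.0, 0.8, 5.4]
grip_width: 0.0232
```

Emit:
{"api": "step_arm", "payload": {
  "jaw": [1,1,1],
  "slide": [
    [0,0,0.02],
    [0,0,0],
    [0,0,0]
  ],
  "dr": [
    [0,0,0],
    [0,0,0],
    [0,0,0]
  ],
  "squeeze": 20
}}

```text
clock: 14.4
tool_pos: [0.4356, -0.4915, 0.3839]
ee_rot: [0.0, 0.917, 0.399, 0.0]
contact_force: [-0.0, 0.8, 6.2]
grip_width: 0.0232
```

```bash
python3 pic.py 6 s
```

```text
t 14.4 tcp [ 0.4355972  -0.4914684   0.38392505] yaw 46.97634301728891 stand x,y 0.0005759116608543204 -0.1099882813439019 rodz 0.13292504519627218 F x,y,z -0.5643760556821719 -0.593975396461846 6.228219993499811 T [0.19619433 0.16721469 0.0423351 ] w 0.0232407067483291 tilt [-1.89321340e-05  6.52776613e-04 -9.99999787e-01]
```

View pics/cs6.png

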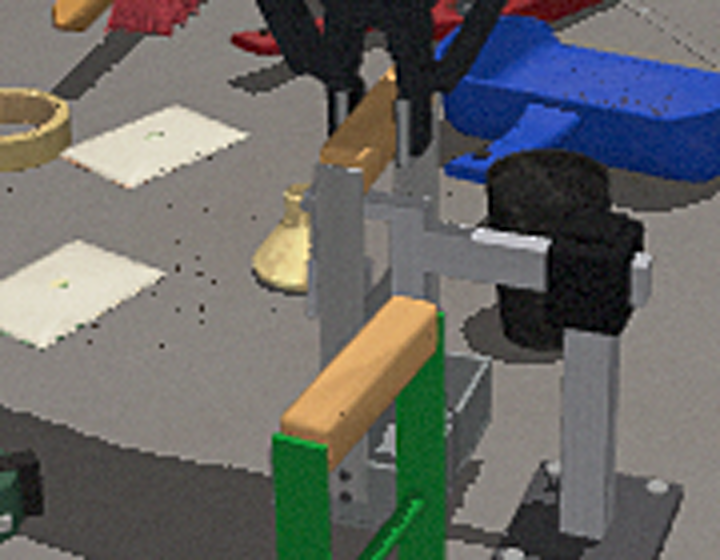

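Emit:
{"api": "step_arm", "payload": {
  "jaw": [1,1,1],
  "slide": [
    [0,0,0.02],
    [0,0,0],
    [0,0,0]
  ],
  "dr": [
    [0,0,0],
    [0,0,0],
    [0,0,0]
  ]
}}

```text
clock: 14.75
tool_pos: [0.4356, -0.4914, 0.3842]
ee_rot: [0.0, 0.917, 0.399, 0.0]
contact_force: [-0.0, 0.0, 2.6]
grip_width: 0.023
```

Emit:
{"api": "step_arm", "payload": {
  "jaw": [1,1,1],
  "slide": [
    [0,0,0.01],
    [0,0,0],
    [0,0,0]
  ],
  "dr": [
    [0,0,0],
    [0,0,0],
    [0,0,0]
  ]
}}

```text
clock: 15.05
tool_pos: [0.4355, -0.4914, 0.3844]
ee_rot: [-0.0, 0.917, 0.399, -0.0]
contact_force: [1.0, -1.1, 0.4]
grip_width: 0.0231
```

Emit:
{"api": "step_arm", "payload": {
  "jaw": [0.45,0.42,0.39,0.36,0.33,0.3,0.25,0.2,0.1,0,-0.1,-0.2,-0.3,-0.4,-0.4],
  "slide": [
    [0,0,0],
    [0,0,0],
    [0,0,0],
    [0,0,0],
    [0,0,0],
    [0,0,0],
    [0,0,0],
    [0,0,0],
    [0,0,0],
    [0,0,0],
    [0,0,0],
    [0,0,0],
    [0,0,0],
    [0,0,0],
    [0,0,0]
  ],
  "dr": [
    [0,0,0],
    [0,0,0],
    [0,0,0],
    [0,0,0],
    [0,0,0],
    [0,0,0],
    [0,0,0],
    [0,0,0],
    [0,0,0],
    [0,0,0],
    [0,0,0],
    [0,0,0],
    [0,0,0],
    [0,0,0],
    [0,0,0]
  ]
}}

```text
clock: 16.55
tool_pos: [0.4355, -0.4914, 0.3846]
ee_rot: [0.0, 0.917, 0.399, 0.0]
contact_force: [-0.2, 0.2, 0.2]
grip_width: 0.0597
```

```bash
python3 pic.py 7 sw
```

```text
t 16.55 tcp [ 0.43547061 -0.49135812  0.3846275 ] yaw 46.97272782969425 stand x,y 0.0005818882089117522 -0.11015606766641815 rodz 0.13362749956990788 F x,y,z 0.02593087893553105 -0.31078533058638025 0.2344743279792554 T [-0.02718214 -0.00021063 -0.01320303] w 0.059663568038115476 tilt [ 1.38058352e-05  3.08939569e-05 -9.99999999e-01]
```

View pics/cs7.png

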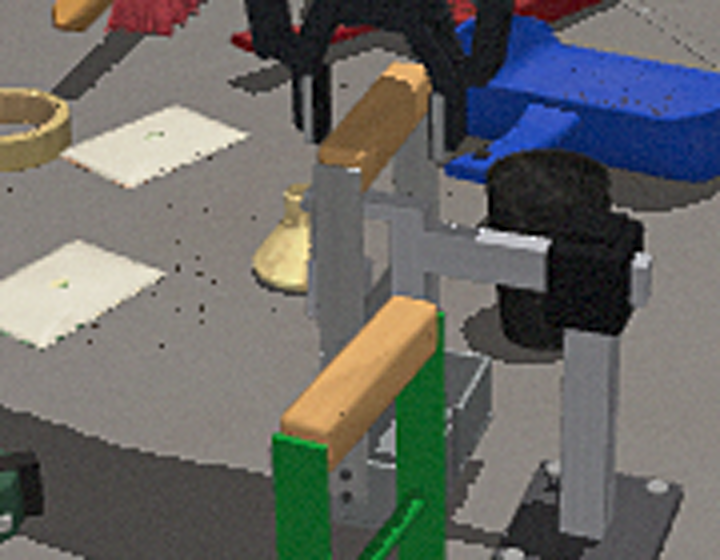

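View pics/w7.png

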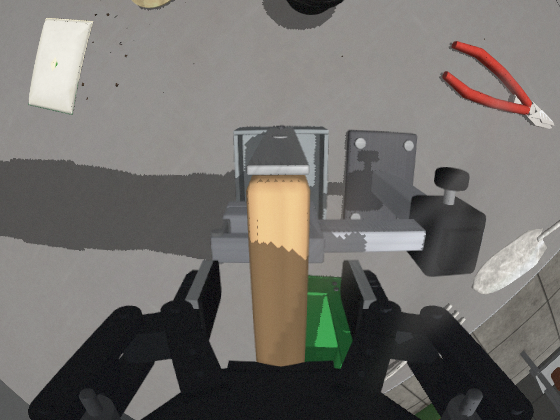

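Released, and the fingers are clear on both sides of the grip. I'll retreat straight up.

Emit:
{"api": "step_arm", "payload": {
  "jaw": [-0.6,-0.8,-1,-1,-1,-1,-1,-1,-1,-1,-1,-1,-1,-1,-1,-1],
  "slide": [
    [0,0,0],
    [0,0,0],
    [0,0,0.2],
    [0,0,0.4],
    [0,0,0.4],
    [0,0,0.5],
    [0,0,0.5],
    [0,0,0.5],
    [0,0,0.5],
    [0,0,0.5],
    [0,0,0],
    [0,0,0],
    [0,0,0],
    [0,0,0],
    [0,0,0],
    [0,0,0]
  ],
  "dr": [
    [0,0,0],
    [0,0,0],
    [0,0,0],
    [0,0,0],
    [0,0,0],
    [0,0,0],
    [0,0,0],
    [0,0,0],
    [0,0,0],
    [0,0,0],
    [0,0,0],
    [0,0,0],
    [0,0,0],
    [0,0,0],
    [0,0,0],
    [0,0,0]
  ]
}}

```text
clock: 18.25
tool_pos: [0.4354, -0.4913, 0.4891]
ee_rot: [-0.0, 0.917, 0.399, -0.0]
contact_force: [-0.1, 0.8, -0.6]
grip_width: 0.0855
```

```bash
python3 pic.py 8 sw; sleep 0; python3 - <<'E'
from h import *
a=cv2.imread('pics/s8.png');b=save('side','s9.png')[:,:,::-1]
print(np.abs(a[170:310,190:370].astype(int)-b[170:310,190:370]).mean())
E
```

```text
t 18.25 tcp [ 0.43543761 -0.49130237  0.48912651] yaw 46.975128281408416 stand x,y 0.0005637236138595851 -0.11021825666400825 rodz 0.2381265120969982 F x,y,z -0.5054727400344052 -0.6133496112284904 -0.5612210212366362 T [ 0.00295452 -0.00437103  0.0035127 ] w 0.08550659033594295 tilt [ 8.21054208e-05 -7.83045817e-04 -9.99999690e-01]
3.2640343915343917
```

View pics/cs8.png

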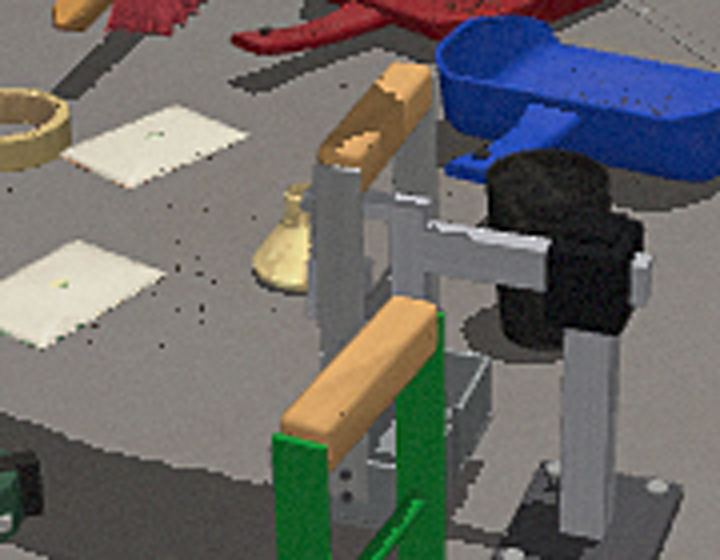

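View pics/w8.png

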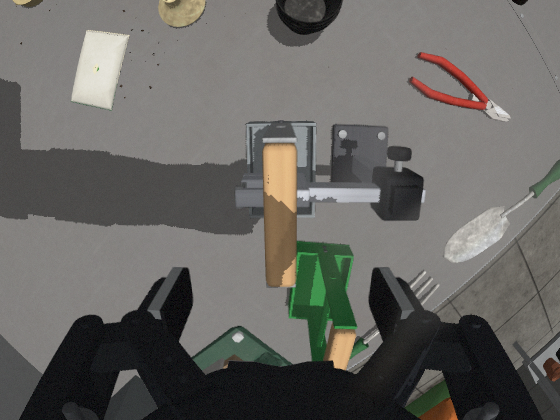

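```bash
python3 - <<'E'
from h import *
a=cv2.imread('pics/s8.png').astype(int);b=cv2.imread('pics/s9.png').astype(int)
print(np.abs(a-b)[170:310,190:370].mean(),np.abs(a-b)[170:310,400:550].mean())
s0=cv2.imread('pics/s0.png').astype(int)
print('bystander regions vs start', np.abs(s0-b)[215:245,252:264].mean(), np.abs(s0-b)[212:255,314:324].mean(),np.abs(s0-b)[232:250,190:225].mean())
E
python3 -c "
from cell import arm
print(arm.job_done())"
```

```text
3.2640343915343917 3.040095238095238
bystander regions vs start 3.390740740740741 4.71860465116279 62.37671957671958
the job is handed in; nothing more can be done
None
```

The grey caddy is hanging by its rod in the hook's throat, released and level, and the job was handed in at about 18 s of the 67 s.

- **Approach:** I gripped the wooden bar, lifted the caddy and turned it about 11.5° to line up with the hook. I then brought the rod in sideways through the gate, with about 1.3 N measured sideways against it.
- **Finding the seat:** The rod met the back wall at about 5.5 N. I backed off roughly 2 mm and lowered it until it touched the bottom. The seat came out at y ≈ -0.110 m and z ≈ 0.133 m in the stand's frame, inside the allowed window.
- **Force on the stand:** The highest I estimate between caddy and stand was about 10 N during seating, under the 15 N limit. I relieved that before opening the fingers slowly and moving straight up.

**Last checks:**
- **Hang:** Side and wrist pictures show the caddy hanging level. Two successive side pictures differ only by noise, so it is not swinging.
- **Arm:** The gripper is fully open, about 10 cm above the grip, with only noise on the force reading.
- **Bystanders:** The rose and pots match the starting picture. The strip I compared for the seed packet gave a large difference (62). That strip was behind the caddy and gripper in the first picture, so the number says nothing about the packet. The packet looks undisturbed by eye.
- **Gate:** I could not see it directly in the final pictures because a strap hides it. I take it to be shut because its load on the rod vanished once the rod passed, and the rod sits beyond its reach.

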